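# Load and close a compression-set jig

## Task

Make up the compression-set jig: lay the loose large rubber disc flat inside the empty scribed circle on the jig's lower plate, so that it lies beside the one already in the other circle. Then turn the long four-hole steel top plate to match the jig's four studs and slide it down over all of them, without dropping or forcing it, until it lies level on both discs. Leave the other things on the bench where they are.

Things in the scene. Friction and masses are not known exactly. Their poses are not given: they have to be found in the camera images.
- jig: compression-set jig screwed to the bench (fixed): flat steel lower plate 132 x 56 mm, upper face 20 mm above the bench, carrying four upright studs and two scribed circles. Origin on the bench under the plate's centre; x along its length, y across its width, z up. The circles lie at x = +26 and -26 mm, y = 0. A fixing lug at each end reaches to x = +-83 mm, 16 mm high
- stud_tops (a point): middle of the four stud tops, above the jig's centre, 65 mm over the bench; axes as the jig's. Studs: threaded, 8 mm diameter, at x = +-54 mm, y = +-17 mm, the last 6 mm tapering to 3.6 mm diameter; each foot stands in a sleeve of 16 mm diameter that reaches 9.4 mm above the lower plate
- empty_circle (a point): centre of the empty scribed circle (40 mm diameter), on the lower plate's upper face, 20 mm above the bench; axes as the jig's
- filled_circle (a point): centre of the other scribed circle, where the first disc already lies; axes as the jig's
- loose_disc_center (a point): centre (half-way up) of the loose large disc lying on the bench: hard black rubber, 29 mm diameter, 12.5 mm high, 12 g, z up; it does not visibly yield under the grip or the plate
- seated_disc_center (a point): centre (half-way up) of the equal disc already in the jig; it is loose and stays there
- top_plate_center (a point): centre (half-way through its thickness) of the loose top plate: steel, 132 mm (its x) x 56 mm (its y) x 10 mm (its z, up), about 0.55 kg, with four through holes of 10.5 mm diameter at x = +-54 mm, y = +-17 mm; the same either way round. At the start it lies on the pad, its underside 10 mm above the bench
- pad: cork pad under the top plate (fixed): 110 x 36 x 10 mm, origin under its centre; the plate overhangs it by about 10 mm all round
- short_plate: bystander: shorter steel plate 90 x 40 x 8 mm with two holes, lying on the bench; origin under its centre
- wrench: bystander: open-ended steel wrench 150 mm long lying on the bench
- small_disc0: bystander: small rubber disc, 13 mm diameter, 6.3 mm high
- small_disc1: bystander: another small rubber disc, 13 mm diameter, 6.3 mm high
- grease_jar: bystander: white jar with a grey screw lid, 52 mm diameter, 48 mm high
- caliper: bystander: digital caliper 230 mm long lying flat on the bench, 12 mm high
Mind the look-alikes: they are no part of the job. Several things have the shape of the jig; the one meant has the colours described above. Leave any orange look-alike of the part that bears loose_disc_center alone.

How it is judged:
On the way, in this order (a step that is already met when the one before it is completed fails the run):
1. the loose disc lies flat inside the empty circle, let go (horizontal distance between loose_disc_center and empty_circle below 0.006 m and z of loose_disc_center in the frame of empty_circle between 0.0045 and 0.008 m and angle between the z axis of loose_disc_center and the z axis of jig, either way round below 0.06 rad and contact force between the fingers and loose_disc below 0.05 N and linear speed of loose_disc below 0.02 m/s), for 0.2 s.
2. the top plate is on all four studs and lies level on both discs (x of top_plate_center in the frame of jig between -0.003 and 0.003 m and y of top_plate_center in the frame of jig between -0.003 and 0.003 m and z of top_plate_center in the frame of jig between 0.0355 and 0.039 m and angle between the z axis of top_plate_center and the z axis of jig, either way round below 0.03 rad and angle between the x axis of top_plate_center and the x axis of jig, either way round below 0.06 rad), for 0.2 s.
At the end, for the whole second after the job is handed in: Both discs lie flat on the lower plate, each within 6 mm of the centre of its own circle; the top plate is on all four studs, centred on the jig within 3 mm, level within 0.03 rad and resting on the discs (underside 12.5 mm above the lower plate, +1.5 / -2 mm), at rest and let go (all of step 2 and horizontal distance between loose_disc_center and empty_circle below 0.006 m and z of loose_disc_center in the frame of empty_circle between 0.0045 and 0.008 m and angle between the z axis of each of loose_disc_center, seated_disc_center and the z axis of jig, either way round below 0.06 rad and horizontal distance between seated_disc_center and filled_circle below 0.006 m and z of seated_disc_center in the frame of filled_circle between 0.0045 and 0.008 m and linear speed of top_plate below 0.01 m/s); the robot touches nothing.
It fails at once if the top plate is dropped: on the studs it falls faster than 0.4 m/s (horizontal distance between top_plate_center and jig below 0.01 m and z of top_plate_center in the frame of jig below 0.062 m and linear speed of top_plate above 0.4 m/s).
It fails at once if the top plate is forced: it presses on the jig or a disc with more than 60 N (contact force between top_plate and jig above 60 N or contact force between top_plate and loose_disc above 60 N or contact force between top_plate and seated_disc above 60 N).
It fails at once if another thing on the bench is shifted by more than 30 mm (distance of any of short_plate, wrench, small_disc0, small_disc1, grease_jar, caliper from where it was at the start of the episode above 0.03 m).
It also fails if it takes over 59 s, if anything falls off the work surface, if the arm or the gripper's body presses on something with over 40 N, if the wrist force passes 120 N, or if a joint passes its speed limit or range.

## Robot

A 6-joint arm with a two-finger parallel gripper is mounted at the origin on the work surface. World frame = base frame: x ahead of the robot, y to its left, z up, the work surface at z = 0. Lengths are in m, angles in rad, forces in N, time in s.
With the tool pointing down it reaches from about 0.375 to 0.9 m from the base axis. Payload 3.1 kg.
Tool frame: the origin (TCP) lies at the very end of the fingers, on their centre line; the grasp point (between the pads) lies 19 mm behind it; z points along the fingers, y is the line along which they close (so a half turn about z gives the same grasp; the last joint's range is limited). The gripper opens to 87 mm and grips with 3 to 60 N. Pads are 19 mm wide; open, the fingers measure 117 mm over their backs; the gripper's body (75 mm by 190 mm) begins 51 mm behind the grasp point.
Start: joints at [1.107, 0.527, 1.433, -0, 1.181, -0.178], TCP at [0.176, 0.6, 0.223] pointing down, gripper open.
Joint ranges: [-3.08, 3.08], [-0.75, 2.2], [0.22, 2.44], [-1.43, 4.57], [0, 2.65], [-2.85, 2.85]. Speed limits (rad/s): [2.79, 2.79, 3.14, 3.14, 3.14, 3.14].

## Interface

Orientations are given as a unit quaternion [x, y, z, w].
In Python, from rig import robot gives the robot as it stands. The module is installed in compiled form; this text tells all that it offers.
- The arm moves only by the tool servo_tool, never from a script. Its argument "rows" is one flat list of numbers, 5 for each row, row after row: the closure, from -1 (fully open) to 1 (shut), so that 0 is half open, then the shift along the tool's x, y, z in m, then the turn about the tool's z in degrees. A call has 1 to 5 rows; each row shifts and turns the commanded pose from where the row before left it, along the tool's axes as they then stand; what a row does not reach is not made up. A row lasts 1/12 s, in which the tool goes at most 41.7 mm and 7.16 degrees, less where a joint would pass 70% of its speed; a pose out of reach is approached as far as the arm can. A call with a gripper value outside its range is refused whole. The fingers move at their own pace and stop on an object; "newtons" is the grip in N (left out, the last holds). Time passes only in rows, so rows that do not move let the fingers close. It gives the time, the measured TCP pose, the force, the opening and the grip force at its end, in the units of the state.
- robot.get_obs(): the state, without advancing time (a new reading comes with each control period).
- robot.camera(name): name is "side" or "top"; returns a dict with "pixels" (400x640x3 uint8, red, green, blue), "intrinsics" (3x3 intrinsics, pixels), "rvec" (rotation vector, rad) and "tvec" (3), from world to camera coordinates, as OpenCV has them. Camera axes: x right, y down, z forward; pixel columns grow to the right and rows downward; lengths in m; the calibration is good to about 2 mm. A picture is of the moment at which its call begins. There is no depth.
- robot.hand_in(): hands the job in; it is judged then, once.
Trained networks look in a picture, given as the dict that the camera call returned (one of the last four; its "shot" number tells which), for a name from the list of things; names that differ only in an ending like _2 or _b are one class to them, and where a whole thing is asked for, a point or a joint stands for the part that bears it (a point fixed in the world has none). Each returns a list of dicts, best first, with "score" (0 to 1); they miss things now and then, are a little off and sometimes report something else, mostly with a low value. They report only what shows in the picture. A call takes as long as a camera call. They do not tell look-alikes from the thing itself.
- robot.spot_in(picture, query): "at" ([x, y, z] in m, in world coordinates, good to about 4 mm: the middle of the surface that is visible of it).
- robot.outline_of(picture, query): "region" (400x640 bool, what is visible of it).
- robot.place_of(picture, query): "at" ([x, y, z] in m, in world coordinates, good to about 4 mm: a listed point, or the origin of a listed thing).
The state is a dict: "time": time; "q": joint angles; "joint_velocities": joint speeds; "joint_torque": joint torques, N m; "position": TCP position; "tool_rot": TCP orientation; "ft_force": force on the tool from outside, world axes, zero at the start; "moment": the same for the moment, N m; "grip_width": finger opening in m; "grip_force": force on a finger pad.
Only numpy, scipy, OpenCV 4.12 (cv2) and the standard library are available. Lean on these libraries where they do the work, as an engineer would, in place of code of your own. Each camera call takes 0.05 s, during which the arm holds its last target. There are 200 camera calls.

## Working session

There is one attempt and no reset: what is moved stays moved. The work goes in short steps, Python scripts to look and compute and a tool call to move; the robot and the scene stay as the last step left them, time stands still between calls to the robot, and variables do not carry over. Pictures are saved under pics/ and viewed, at most 10 in all, crops included, and the job is handed in when it is done.

Besides the shell and the picture viewer there is one more tool, called after ">>>" as a command line: name --argument value ..., lists and objects as JSON in quotes. servo_tool: Moves the arm, as the interface text tells. Its arguments: {"type":"object","properties":{"rows":{"type":"array","items":{"type":"number"}},"newtons":{"type":"number"}},"required":["rows"]}

```bash
mkdir -p pics
cat > h.py <<'E'
import numpy as np, cv2
from rig import robot
def save(p,n): cv2.imwrite('pics/'+n,cv2.cvtColor(p['pixels'],cv2.COLOR_RGB2BGR))
def ray(p,uv,z):
    R,_=cv2.Rodrigues(np.array(p['rvec'],float)); t=np.array(p['tvec'],float).ravel()
    K=np.array(p['intrinsics']); c=-R.T@t
    uv=np.atleast_2d(uv).astype(float)
    d=(R.T@np.linalg.inv(K)@np.c_[uv,np.ones(len(uv))].T).T
    return c+d*((z-c[2])/d[:,2])[:,None]
def proj(p,X):
    return cv2.projectPoints(np.atleast_2d(X).astype(float),np.array(p['rvec'],float),np.array(p['tvec'],float),np.array(p['intrinsics'],float),None)[0][:,0]
E
python3 - <<'E'
from h import *
np.set_printoptions(precision=4,suppress=True)
o=robot.get_obs(); print({k:np.round(v,4) for k,v in o.items()})
for n in ['top','side']:
    p=robot.camera(n); save(p,n+'0.png')
    R,_=cv2.Rodrigues(np.array(p['rvec'])); print(n,'cam',-R.T@np.ravel(p['tvec']))
    for q in ['jig','stud_tops','empty_circle','filled_circle','loose_disc_center','seated_disc_center','top_plate_center','pad','short_plate','wrench','grease_jar','caliper','small_disc0']:
        print(q,[(np.round(d['at'],4).tolist(),round(float(d['score']),2)) for d in robot.place_of(p,q)][:4])
E
```

```text
{'time': np.float64(0.0), 'q': array([ 1.1065,  0.5284,  1.4339, -0.    ,  1.1814, -0.1785]), 'joint_velocities': array([0.0007, 0.0001, 0.0007, 0.0019, 0.0015, 0.0002]), 'joint_torque': array([  0.0011, -44.0047, -17.6591,   0.0634,   0.0583,  -0.0002]), 'position': array([0.1759, 0.599 , 0.2216]), 'tool_rot': array([ 0.1424,  0.9898, -0.001 , -0.0003]), 'ft_force': array([0.0967, 0.172 , 0.1176]), 'moment': array([ 0.0424,  0.0127, -0.0441]), 'grip_force': np.float64(0.0), 'grip_width': np.float64(0.087)}
top cam [ 0.3365 -0.0712  0.9461]
jig [([0.5578, -0.1912, -0.0008], 0.77), ([0.1978, -0.2878, 0.0012], 0.62), ([0.5217, -0.3781, 0.0016], 0.6)]
stud_tops [([0.1981, -0.286, 0.0624], 0.92), ([0.558, -0.1889, 0.065], 0.78), ([0.5189, -0.3768, 0.0669], 0.58)]
empty_circle [([0.1726, -0.2853, 0.02], 0.92), ([0.5339, -0.1909, 0.0177], 0.89), ([0.4949, -0.374, 0.0184], 0.62)]
filled_circle [([0.584, -0.1889, 0.0192], 0.88), ([0.2229, -0.2877, 0.0221], 0.59), ([0.5458, -0.383, 0.0201], 0.56)]
loose_disc_center [([0.4566, 0.0388, 0.0063], 0.66), ([0.5341, 0.0323, 0.0074], 0.65)]
seated_di
[... 794 characters left out ...]
927, 0.0231], 0.38)]
filled_circle [([0.2226, -0.2912, 0.024], 0.84), ([0.543, -0.3816, 0.0194], 0.7), ([0.5818, -0.1924, 0.022], 0.67)]
loose_disc_center [([0.5315, 0.0388, 0.0068], 0.57)]
seated_disc_center [([0.5833, -0.1893, 0.0252], 0.66)]
top_plate_center [([0.5266, 0.2553, 0.0107], 0.85)]
pad [([0.5282, 0.2563, 0.0012], 0.54), ([0.5859, -0.1904, 0.0252], 0.33), ([0.5325, 0.0389, 0.005], 0.25)]
short_plate [([0.3576, 0.2106, -0.0023], 0.65)]
wrench [([0.3449, -0.1674, 0.0033], 0.8), ([0.5325, 0.0369, 0.0088], 0.58)]
grease_jar [([0.7045, -0.0059, 0.0017], 0.51), ([0.5828, -0.1895, 0.0267], 0.49)]
caliper [([0.7189, 0.1953, -0.0009], 0.54)]
small_disc0 [([0.7171, 0.1975, 0.0028], 0.56)]
```

View pics/top0.png

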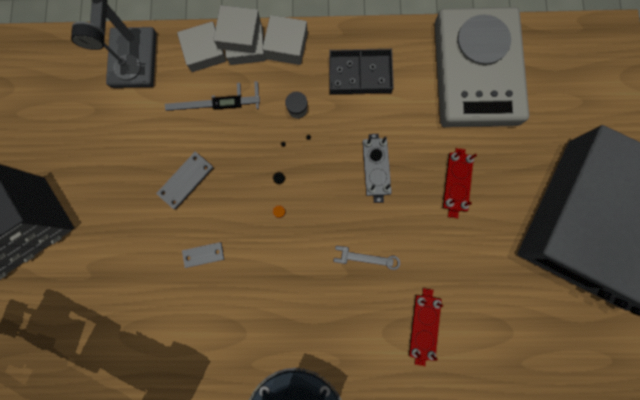

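View pics/side0.png

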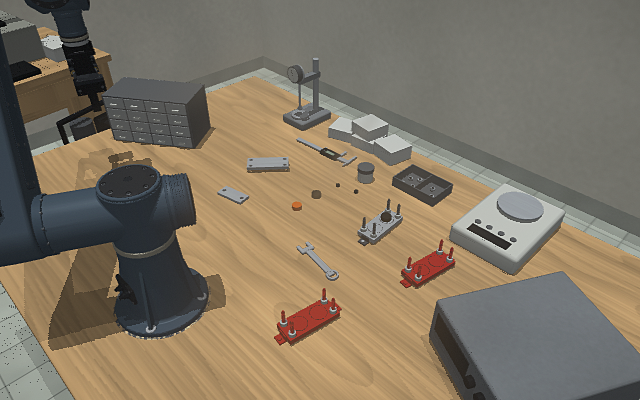

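The grey jig is at (376,167) in the top view, with its filled circle at (376,155) and empty one at (378,179). The loose disc is at (279,178), the orange look-alike at (279,211), and the top plate at (185,180), lying diagonally. The red jigs are look-alikes.

Run:
```python
from h import *
np.set_printoptions(precision=4,suppress=True)
p=robot.camera('top')
img=p['pixels'].astype(int)
def near(q,uv):
    best=None
    for d in robot.outline_of(p,q):
        m=np.array(d['region']); ys,xs=np.nonzero(m)
        if len(xs) and np.hypot(xs.mean()-uv[0],ys.mean()-uv[1])<20: return m
for q,uv,z in [('top_plate_center',(185,180),.02),('loose_disc_center',(279,178),.0125),('seated_disc_center',(376,155),.0325),('jig',(376,167),.02)]:
    m=near(q,uv)
    if m is None: print(q,'none'); continue
    ys,xs=np.nonzero(m); P=ray(p,np.c_[xs,ys],z)[:,:2]
    (c,s,a)=cv2.minAreaRect(P.astype(np.float32)*1000)
    w,v=np.linalg.eigh(np.cov(P.T)); ang=np.degrees(np.arctan2(v[1,1],v[0,1]))
    print(q,len(xs),'mean',P.mean(0),'rect',c,s,a,'pca',ang)
def dark(uv,z,thr=60,r=9):
    u,v=uv; w=img[v-r:v+r+1,u-r:u+r+1].sum(2)/3
    ys,xs=np.nonzero(w<thr); print('dark',len(xs),ray(p,[[xs.mean()+u-r,ys.mean()+v-r]],z)[0])
dark((279,178),.0115); dark((376,155),.0315)
im=cv2.cvtColor(p['pixels'],cv2.COLOR_RGB2BGR)
a=cv2.resize(im[125:210,340:410],None,fx=5,fy=5,interpolation=cv2.INTER_CUBIC)
b=cv2.resize(im[125:210,150:220],None,fx=5,fy=5,interpolation=cv2.INTER_CUBIC)
cv2.imwrite('pics/crop1.png',np.hstack([a,b]))
```

```text
top_plate_center 1330 mean [0.5269 0.2537] rect (528.1270141601562, 253.09495544433594) (58.74101257324219, 130.19174194335938) 47.79012680053711 pca 136.70643163253396
loose_disc_center 141 mean [0.532  0.0363] rect (531.8452758789062, 36.391014099121094) (31.032962799072266, 28.042688369750977) 0.16066600382328033 pca -141.8488409808151
seated_disc_center 122 mean [ 0.5792 -0.1896] rect (579.1236572265625, -189.52622985839844) (25.54654884338379, 28.413604736328125) 61.711402893066406 pca 162.72320082868583
jig 1409 mean [ 0.5493 -0.192 ] rect (551.5301513671875, -191.21168518066406) (163.6370849609375, 57.7943115234375) 2.574103832244873 pca -177.32766051632046
dark 128 [0.5317 0.0353 0.0115]
dark 119 [ 0.5785 -0.1894  0.0315]
```

View pics/crop1.png

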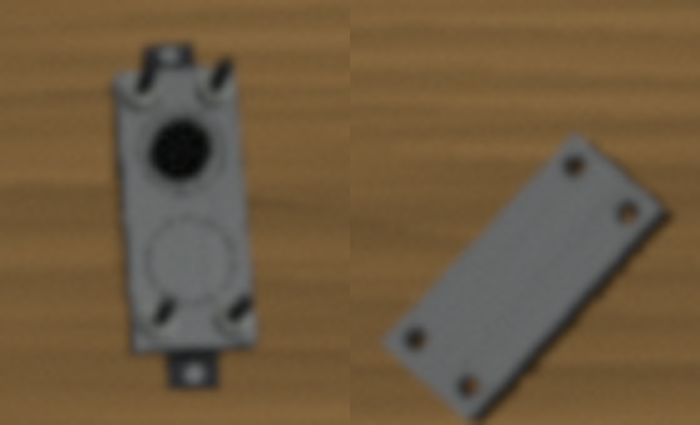

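The crop shows the jig plate's corners, the scribed circle at about (191,260), and the four holes of the loose plate clearly.

Run:
```python
from h import *
np.set_printoptions(precision=4,suppress=True)
p=robot.camera('top')
f=lambda a,x0:np.array(a)/5-.4+[x0,125]
J=ray(p,f([(116,73),(238,68),(257,347),(133,352)],340),.02)[:,:2]
e=J[:2].mean(0)-J[2:].mean(0); print('jig corners',J.mean(0),np.linalg.norm(e),np.degrees(np.arctan2(e[1],e[0])))
print('empty',ray(p,f([(191,260)],340),.02),'lugs mid',ray(p,f([(169,43),(193,388)],340),.012))
H=ray(p,f([(224,165),(277,212),(65,339),(118,386)],150),.019)[:,:2]
e=H[2:].mean(0)-H[:2].mean(0); print('plate',H.mean(0),np.linalg.norm(e),np.degrees(np.arctan2(e[1],e[0])))
```

```text
jig corners [ 0.5534 -0.1927] 0.13193331398495894 1.782272731117692
empty [[ 0.5292 -0.1943  0.02  ]] lugs mid [[ 0.6353 -0.1884  0.012 ]
 [ 0.4709 -0.1943  0.012 ]]
plate [0.5285 0.2548] 0.10811074466379794 138.86087438630813
```

>>> servo_tool --rows '[-0.3,0,0,0,0]' --newtons 20

```text
time: 1.78
position: [0.1762, 0.5996, 0.2225]
tool_rot: [0.142, 0.99, -0.0, -0.0]
ft_force: [0.1, -0.1, -0.1]
grip_width: 0.0847
grip_force: 0.0
```

>>> servo_tool --rows '[-0.3,-0.03,-0.027,0,-6.1,-0.3,-0.027,-0.03,0,-6.1,-0.3,-0.023,-0.033,0,-6.1,-0.3,-0.021,-0.035,0.01,0,-0.3,-0.021,-0.035,0.01,0]'

```text
time: 2.2
position: [0.2839, 0.4274, 0.2033]
tool_rot: [-0.017, 1.0, 0.001, 0.001]
ft_force: [0.7, -0.2, -1.1]
grip_width: 0.0592
grip_force: 0.0
```

>>> servo_tool --rows '[-0.3,-0.021,-0.035,0.01,0,-0.3,-0.021,-0.035,0.01,0,-0.3,-0.021,-0.035,0.01,0,-0.3,-0.021,-0.035,0.01,0,-0.3,-0.021,-0.035,0.01,0]'

```text
time: 2.62
position: [0.3939, 0.2569, 0.1531]
tool_rot: [-0.017, 1.0, 0.0, 0.001]
ft_force: [0.4, 0.1, 0.2]
grip_width: 0.0567
grip_force: 0.0
```

>>> servo_tool --rows '[-0.3,-0.021,-0.035,0.01,0,-0.3,-0.021,-0.035,0.01,0,-0.3,-0.021,-0.035,0.01,0,-0.3,-0.021,-0.035,0.01,0,-0.3,-0.021,-0.035,0.01,0]'

```text
time: 3.03
position: [0.5039, 0.0866, 0.1033]
tool_rot: [-0.017, 1.0, 0.0, 0.0]
ft_force: [1.3, 0.7, -0.6]
grip_width: 0.0564
grip_force: 0.0
```

>>> servo_tool --rows '[-0.3,-0.013,-0.026,0.01,0,-0.3,-0.013,-0.0255,0.01,0,-0.3,0,0,0.02,0,-0.3,0,0,0.01,0,-0.3,0,0,0,0]'

```text
time: 3.45
position: [0.5285, 0.038, 0.0515]
tool_rot: [-0.016, 1.0, 0.001, -0.003]
ft_force: [-0.3, -0.9, 0.9]
grip_width: 0.057
grip_force: 0.0
```

Run:
```python
from h import *
p=robot.camera('top'); q=robot.camera('side')
print(robot.get_obs()['position'])
cv2.imwrite('pics/c2.png',np.hstack([cv2.resize(cv2.cvtColor(a['pixels'],cv2.COLOR_RGB2BGR)[y:y+80,x:x+80],None,fx=5,fy=5,interpolation=cv2.INTER_CUBIC) for a,x,y in((p,240,130),(q,275,155))]))
```

```text
[0.52948339 0.03874537 0.0533951 ]
```

View pics/c2.png

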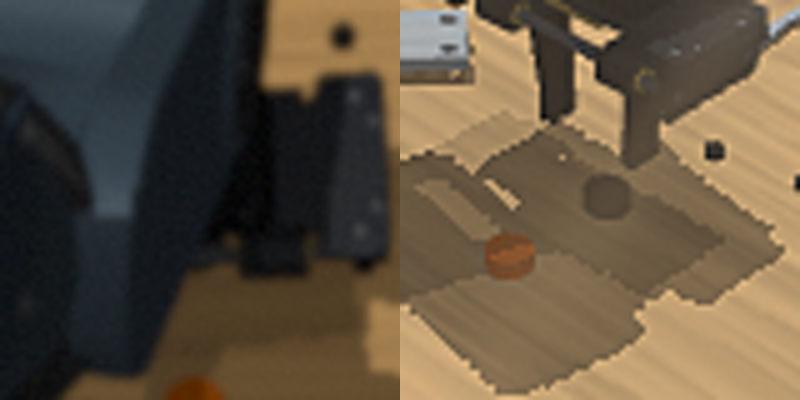

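The side view shows the disc at about (395,195 in full-image terms (316,194)) below and between the open fingers. I'll descend and grip.

>>> servo_tool --rows '[-0.3,-0.002,-0.002,0.024,0,-0.3,0,0,0.02,0,-0.3,0,0,0.004,0,-0.3,0,0,0,0,1,0,0,0,0]'

```text
time: 3.97
position: [0.5327, 0.0367, 0.0064]
tool_rot: [-0.017, 1.0, -0.0, 0.0]
ft_force: [-0.8, 0.7, -0.2]
grip_width: 0.0548
grip_force: 0.0
```

>>> servo_tool --rows '[1,0,0,0,0,1,0,0,0,0,1,0,0,0,0,1,0,0,0,0]'

```text
time: 4.3
position: [0.533, 0.036, 0.0063]
tool_rot: [-0.017, 1.0, -0.0, 0.001]
ft_force: [0.2, 0.5, 0.3]
grip_width: 0.0314
grip_force: 0.0
```

>>> servo_tool --rows '[0.2,0,0,0.003,0,1,0,0,0,0,1,0,0,0,0,1,0,0,0,0]'

```text
time: 4.63
position: [0.5325, 0.036, 0.0024]
tool_rot: [-0.017, 1.0, 0.0, -0.0]
ft_force: [0.7, 0.0, -0.1]
grip_width: 0.0283
grip_force: 20.0
```

>>> servo_tool --rows '[1,0,0,-0.03,0,1,0,0,-0.04,0,1,0,0,-0.03,0]'

```text
time: 4.88
position: [0.5324, 0.036, 0.1038]
tool_rot: [-0.017, 1.0, 0.0, -0.0]
ft_force: [1.2, -1.7, 0.1]
grip_width: 0.028
grip_force: 20.0
```

>>> servo_tool --rows '[1,0.002,-0.038,0,0,1,0.002,-0.038,0,0,1,0.002,-0.038,0,0,1,0.002,-0.038,0,0,1,0.002,-0.038,0,0]'

```text
time: 5.3
position: [0.5286, -0.1557, 0.1027]
tool_rot: [-0.017, 1.0, 0.0, 0.0]
ft_force: [0.7, -0.2, 0.6]
grip_width: 0.028
grip_force: 20.0
```

>>> servo_tool --rows '[1,0.001,-0.038,0,0,1,0,0,0,0,1,0,0,0.04,0,1,0,0,0.02,0,1,0,0,0,0]'

```text
time: 5.72
position: [0.526, -0.1906, 0.0388]
tool_rot: [-0.016, 1.0, 0.002, -0.004]
ft_force: [0.0, 1.1, -0.1]
grip_width: 0.028
grip_force: 20.0
```

Run:
```python
from h import *
p=robot.camera('top'); q=robot.camera('side')
print(robot.get_obs()['position'])
print(proj(q,[.5295,-.1925,.02]),proj(q,[.5295,-.1925,.045]))
for n in ['empty_circle','loose_disc_center','jig','stud_tops']:
  for pp in(p,q): print(n,[(np.round(d['at'],4).tolist(),round(float(d['score']),2)) for d in robot.place_of(pp,n)][:3])
cv2.imwrite('pics/c3.png',np.hstack([cv2.resize(cv2.cvtColor(a['pixels'],cv2.COLOR_RGB2BGR)[y:y+80,x:x+80],None,fx=5,fy=5,interpolation=cv2.INTER_CUBIC) for a,x,y in((p,335,125),(q,340,180))]))
```

```text
[ 0.52863839 -0.19155176  0.04205436]
[[373.76496265 227.46595705]] [[374.46249833 220.38090017]]
empty_circle [([0.1709, -0.2795, 0.0209], 0.88)]
empty_circle [([0.4904, -0.3758, 0.0195], 0.91), ([0.172, -0.2825, 0.0168], 0.75), ([0.5309, -0.1925, 0.0172], 0.57)]
loose_disc_center [([0.4562, 0.0395, 0.0095], 0.56)]
loose_disc_center [([0.5259, -0.1885, 0.0437], 0.52), ([0.4546, 0.0355, 0.0103], 0.5)]
jig [([0.198, -0.2869, 0.0009], 0.9)]
jig [([0.1952, -0.2856, -0.0004], 0.95), ([0.5195, -0.377, 0.0037], 0.82), ([0.5586, -0.1893, 0.0003], 0.61)]
stud_tops [([0.1948, -0.2876, 0.0641], 0.61)]
stud_tops [([0.5186, -0.3758, 0.0679], 0.9), ([0.5556, -0.1929, 0.0647], 0.69), ([0.1959, -0.2885, 0.0625], 0.64)]
```

View pics/c3.png

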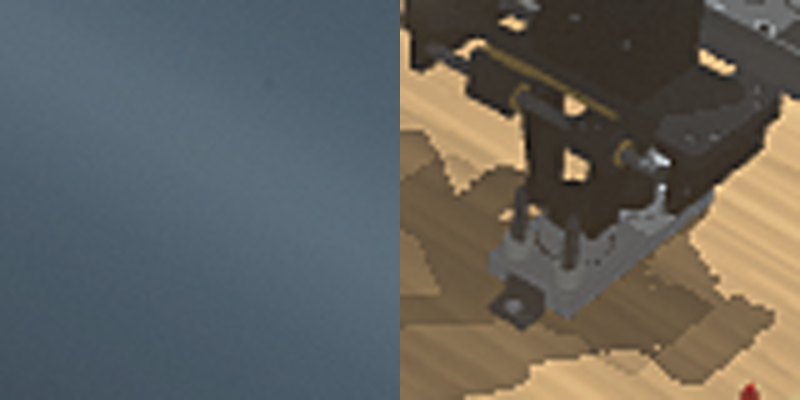

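The side view shows the disc in the fingers over the empty circle, clear of the near studs.

>>> servo_tool --rows '[1,-0.001,-0.001,0.012,0,1,0,0,0.006,0,1,0,0,0.001,0,1,0,0,0,0]'

```text
time: 6.55
position: [0.5298, -0.193, 0.0227]
tool_rot: [-0.017, 1.0, 0.0, -0.001]
ft_force: [-0.2, 0.5, -0.2]
grip_width: 0.0282
grip_force: 20.0
```

Run:
```python
from h import *
o=robot.get_obs(); print(o['position'],o['ft_force'])
```

```text
[ 0.52977144 -0.19295935  0.02268743] [-0.23145085  0.52025069 -0.17877128]
```

>>> servo_tool --rows '[0.2,0,0,0,0,0.1,0,0,0,0,0,0,0,0,0,0,0,0,0,0]'

```text
time: 6.88
position: [0.5303, -0.1932, 0.0236]
tool_rot: [-0.017, 1.0, -0.0, 0.0]
ft_force: [0.4, -0.7, -0.1]
grip_width: 0.0414
grip_force: 0.0
```

>>> servo_tool --rows '[0,0,0,-0.02,0,0,0,0,-0.04,0,-0.5,0,0,-0.04,0,-0.7,0,0.04,-0.01,0,-0.7,0,0.04,0,0]'

```text
time: 7.3
position: [0.5311, -0.1156, 0.1378]
tool_rot: [-0.015, 1.0, -0.002, 0.005]
ft_force: [-0.0, 0.8, -1.3]
grip_width: 0.0562
grip_force: 0.0
```

>>> servo_tool --rows '[-0.8,0,0.04,0,0,-0.8,0,0.04,0,0,-0.8,0,0.04,0,0,-0.8,0,0.04,0,0,-0.8,0,0.04,0,7]'

```text
time: 7.72
position: [0.5205, 0.0856, 0.1338]
tool_rot: [0.04, 0.999, 0.0, 0.0]
ft_force: [0.7, 0.2, -0.0]
grip_width: 0.0772
grip_force: 0.0
```

Run:
```python
from h import *
np.set_printoptions(precision=4,suppress=True)
p=robot.camera('top'); q=robot.camera('side')
for a in (p,q):
  g=a['pixels'].astype(int).sum(2)/3
  for n,X in (('loose',[.53,-.193,.0325]),('seated',[.581,-.19,.0325])):
    u,v=np.round(proj(a,X)[0]).astype(int); w=g[v-9:v+10,u-9:u+10]; ys,xs=np.nonzero(w<55)
    print(n,len(xs),ray(a,[[xs.mean()+u-9,ys.mean()+v-9]],.031)[0] if len(xs) else '')
cv2.imwrite('pics/c4.png',np.hstack([cv2.resize(cv2.cvtColor(a['pixels'],cv2.COLOR_RGB2BGR)[y:y+80,x:x+80],None,fx=5,fy=5,interpolation=cv2.INTER_CUBIC) for a,x,y in((p,335,125),(q,340,180))]))
```

```text
loose 100 [ 0.5292 -0.1935  0.031 ]
seated 100 [ 0.5786 -0.1897  0.031 ]
loose 34 [ 0.536  -0.1953  0.031 ]
seated 29 [ 0.5681 -0.1951  0.031 ]
```

View pics/c4.png

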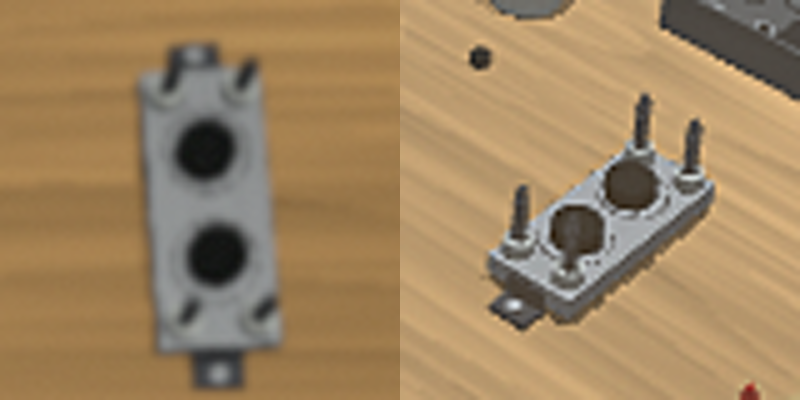

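The loose disc lies well inside its circle at crop (217,255). I'll fit the jig pose from the points readable in this crop, and continue toward the plate.

```bash
cat > fit.py <<'E'
from h import *
from scipy.optimize import least_squares
np.set_printoptions(precision=4,suppress=True)
p=robot.camera('top'); q=robot.camera('side')
c=[(66,28,20),(66,-28,20),(-66,-28,20),(-66,28,20)]
s=[(54,17,64.5),(54,-17,64.5),(-54,17,64.5),(-54,-17,64.5)]
T=(p,np.array(c+s)/1e3,np.array([(140,74),(262,68),(281,346),(158,352),(180,63),(255,60),(195,300),(272,298)])/5-.4+[335,125])
S=(q,np.array([c[3],c[2],c[1],s[0],s[1],s[2]])/1e3,(np.array([(491,255),(562,298),(712,185),(646,96),(694,120),(521,186)])-[400,0])/5-.4+[340,180])
def res(v,sets):
    R=np.array([[np.cos(v[2]),-np.sin(v[2]),0],[np.sin(v[2]),np.cos(v[2]),0],[0,0,1]])
    return np.concatenate([(proj(a,X@R.T+[v[0],v[1],0])-uv).ravel() for a,X,uv in sets])
for n,st in (('top',[T]),('side',[S]),('both',[T,S])):
    r=least_squares(res,[.555,-.19,.03],args=(st,),loss='soft_l1'); print(n,r.x[:2],np.degrees(r.x[2])); print(r.fun.reshape(-1,2).round(1).tolist())
E
python3 fit.py
```

```text
top [ 0.5548 -0.193 ] 1.8650667656009745
[[0.5, -0.7], [0.1, -0.7], [0.3, -0.5], [0.3, -0.6], [-0.4, 0.5], [-0.1, 0.4], [-0.4, 0.9], [-0.1, 0.6]]
side [ 0.5558 -0.1923] 2.0785342671316025
[[-1.3, -0.7], [1.0, 0.5], [0.6, -0.3], [-0.4, -0.1], [0.1, 0.4], [-0.2, 0.1]]
both [ 0.555  -0.1929] 1.9186571625396973
[[0.4, -0.8], [0.0, -0.8], [0.2, -0.5], [0.2, -0.6], [-0.5, 0.4], [-0.2, 0.3], [-0.4, 0.8], [-0.2, 0.5], [-1.3, -0.5], [0.9, 0.7], [0.7, -0.0], [-0.3, 0.1], [0.2, 0.6], [-0.3, 0.3]]
```

>>> servo_tool --rows '[-0.9,-0.004,0.04,0,7,-0.9,-0.01,0.036,0,7,-0.9,-0.015,0.036,0,7,-0.9,-0.02,0.02,0,7,-0.9,0,0,0,7]'

```text
time: 8.33
position: [0.6033, 0.1935, 0.1344]
tool_rot: [0.336, 0.942, 0.002, 0.004]
ft_force: [0.7, -0.3, 0.4]
grip_width: 0.0825
grip_force: 0.0
```

>>> servo_tool --rows '[-1,0.032,0,0.01,2.1,-1,0.032,0,0.01,0,-1,0.032,0,0.03,0,-1,0,0,0.03,0,-1,0,0,0,0]'

```text
time: 8.75
position: [0.52, 0.252, 0.0504]
tool_rot: [0.351, 0.937, -0.003, -0.004]
ft_force: [0.0, -0.3, -0.5]
grip_width: 0.087
grip_force: 0.0
```

>>> servo_tool --rows '[-1,0,0,0,0]'

```text
time: 8.83
position: [0.5244, 0.2523, 0.054]
tool_rot: [0.351, 0.936, -0.001, -0.001]
ft_force: [0.7, -0.7, 0.7]
grip_width: 0.0868
grip_force: 0.0
```

>>> servo_tool --rows '[-1,-0.001,0.004,0.015,0,-1,0,0,0.02,0,-1,0,0,0.012,0,-1,0,0,0.003,0,-0.6,0,0,0,0]' --newtons 40

```text
time: 9.25
position: [0.5287, 0.2553, 0.0052]
tool_rot: [0.352, 0.936, -0.0, -0.0]
ft_force: [0.6, 1.1, -0.6]
grip_width: 0.0851
grip_force: 0.0
```

>>> servo_tool --rows '[-0.4,0,0,0,0,0,0,0,0,0,1,0,0,0,0,1,0,0,0,0,1,0,0,0,0]'

```text
time: 9.67
position: [0.5283, 0.2564, 0.0057]
tool_rot: [0.351, 0.936, 0.0, 0.001]
ft_force: [-0.2, -0.9, 2.9]
grip_width: 0.0556
grip_force: 40.1
```

>>> servo_tool --rows '[1,0,0,0,0,1,0,0,0,0,1,0,0,0,0]' --newtons 50

```text
time: 9.92
position: [0.5283, 0.2565, 0.0057]
tool_rot: [0.351, 0.936, 0.0, 0.0]
ft_force: [0.0, -0.6, 5.9]
grip_width: 0.0549
grip_force: 50.0
```

>>> servo_tool --rows '[1,0,0,-0.01,0,1,0,0,-0.025,0,1,0,0,-0.035,0,1,0,0,-0.03,0,1,0,0,-0.01,0]'

```text
time: 10.33
position: [0.5296, 0.2567, 0.1187]
tool_rot: [0.351, 0.936, 0.002, 0.002]
ft_force: [1.7, 0.5, -4.1]
grip_width: 0.0556
grip_force: 50.0
```

>>> servo_tool --rows '[1,0,0,0,-7.1,1,-0.018,-0.03,0,-7.1,1,-0.014,-0.033,0,-7.1,1,-0.01,-0.036,0,-7.1,1,-0.006,-0.037,0,-7.1]'

```text
time: 10.75
position: [0.5168, 0.1144, 0.1138]
tool_rot: [0.053, 0.999, -0.0, -0.002]
ft_force: [1.1, -0.3, -3.8]
grip_width: 0.0555
grip_force: 50.0
```

>>> servo_tool --rows '[1,-0.002,-0.035,0,-7.1,1,0,-0.035,0,0,1,0,-0.035,0,0,1,0,-0.035,0,0,1,0,-0.03,0,0]'

```text
time: 11.17
position: [0.5162, -0.0549, 0.1139]
tool_rot: [-0.002, 1.0, 0.0, -0.001]
ft_force: [1.0, -0.4, -4.1]
grip_width: 0.0551
grip_force: 50.0
```

>>> servo_tool --rows '[1,-0.01,-0.035,0,-1.7,1,-0.01,-0.035,0,0,1,-0.009,-0.035,0,0,1,-0.005,-0.034,0,0,1,0,0,0,0]'

```text
time: 11.58
position: [0.5579, -0.1989, 0.1144]
tool_rot: [-0.015, 1.0, -0.003, 0.002]
ft_force: [2.0, -0.5, -3.9]
grip_width: 0.0556
grip_force: 50.0
```

>>> servo_tool --rows '[1,0,0,0,0,1,0,0,0,0,1,0,0,0,0]'

```text
time: 11.83
position: [0.5537, -0.1892, 0.1139]
tool_rot: [-0.018, 1.0, 0.001, -0.002]
ft_force: [0.0, 0.4, -5.6]
grip_width: 0.0558
grip_force: 50.0
```

Run:
```python
from h import *
np.set_printoptions(precision=4,suppress=True)
p=robot.camera('top'); q=robot.camera('side')
o=robot.get_obs(); print(o['position'],o['tool_rot'],o['ft_force'],o['moment'])
cv2.imwrite('pics/c5.png',np.hstack([cv2.resize(cv2.cvtColor(a['pixels'],cv2.COLOR_RGB2BGR)[y:y+100,x:x+100],None,fx=4,fy=4,interpolation=cv2.INTER_CUBIC) for a,x,y in((p,335,115),(q,330,150))]))
for a in(p,q): print([(np.round(d['at'],4).tolist(),round(float(d['score']),2)) for d in robot.place_of(a,'top_plate_center')][:2])
```

```text
[ 0.5545 -0.1893  0.1146] [-0.0182  0.9998  0.0006 -0.0009] [ 0.2058  0.4671 -4.9614] [ 0.0431  0.0101 -0.033 ]
[]
[([0.5544, -0.1879, 0.1197], 0.88), ([0.5851, -0.19, 0.0278], 0.39)]
```

View pics/c5.png

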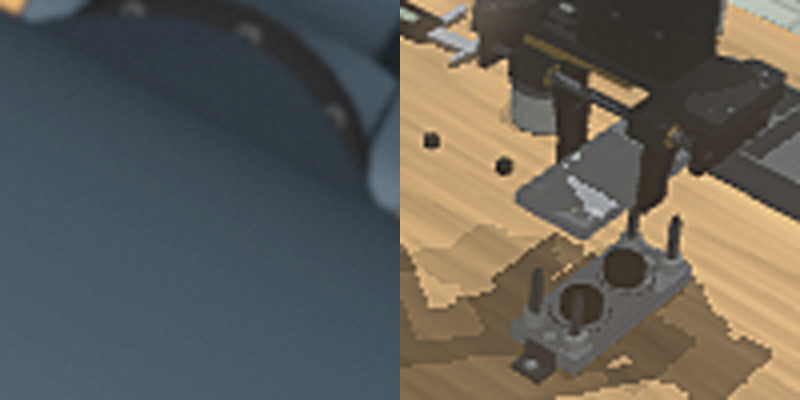

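The side view shows the plate level over the studs, with its near-left end at crop (517,190)-(586,236). I'll shift it, lower it to just above the stud tips, then check with an overlay.

>>> servo_tool --rows '[1,0,-0.0035,0.015,0,1,0,0,0.02,0,1,0,0,0.01,0,1,0,0,0.003,0,1,0,0,0,0]'

```text
time: 12.45
position: [0.5547, -0.1937, 0.0662]
tool_rot: [-0.018, 1.0, 0.001, -0.001]
ft_force: [0.6, -0.2, -5.0]
grip_width: 0.0554
grip_force: 50.0
```

>>> servo_tool --rows '[1,0,0,0,0,1,0,0,0,0,1,0,0,0,0]'

```text
time: 12.7
position: [0.5562, -0.1948, 0.068]
tool_rot: [-0.017, 1.0, -0.001, 0.001]
ft_force: [0.2, -0.6, -3.9]
grip_width: 0.0557
grip_force: 50.0
```

```bash
cat > ov.py <<'E'
from h import *
import sys
np.set_printoptions(precision=4,suppress=True)
q=robot.camera('side'); o=robot.get_obs(); t=o['position']; print(t,o['tool_rot'],o['ft_force'])
def tr(c,yaw,L):
    cs,sn=np.cos(yaw),np.sin(yaw); L=np.array(L,float)/1e3
    return L@np.array([[cs,sn,0],[-sn,cs,0],[0,0,1]])+np.array(c)
x,y,w,k=345,170,95,8
im=cv2.resize(cv2.cvtColor(q['pixels'],cv2.COLOR_RGB2BGR)[y:y+75,x:x+w],None,fx=k,fy=k,interpolation=cv2.INTER_CUBIC)
im=cv2.convertScaleAbs(im,alpha=1.4,beta=10)
def px(X): return np.round((proj(q,X)-[x,y]+.5)*k-.5).astype(int)
th=np.arctan2(o['tool_rot'][1],o['tool_rot'][0])*2-np.pi
c=[t[0],t[1],t[2]+.0095]
if len(sys.argv)>1: c[0]+=float(sys.argv[1])
for z in(5,-5): cv2.polylines(im,[px(tr(c,th,[(66,28,z),(66,-28,z),(-66,-28,z),(-66,28,z)]))],True,(0,255,0),1)
a=np.linspace(0,2*np.pi,40)
for hx in(54,-54):
  for hy in(17,-17):
    cv2.polylines(im,[px(tr(c,th,np.c_[hx+5.25*np.cos(a),hy+5.25*np.sin(a),5+0*a]))],True,(0,255,255),1)
    cv2.polylines(im,[px(tr([.5555,-.1925,0],.035,[(hx,hy,29),(hx,hy,65)]))],False,(0,0,255),1)
cv2.imwrite('pics/'+sys.argv[-1],im)
E
python3 ov.py c6.png
```

```text
[ 0.556  -0.1948  0.068 ] [-0.0174  0.9998 -0.0005  0.0008] [-1.0907  0.4994 -4.2442]Traceback (most recent call last):
  File "ov.py", line 14, in <module>
    if len(sys.argv)>1: c[0]+=float(sys.argv[1])
                              ~~~~~^^^^^^^^^^^^^
ValueError: could not convert string to float: 'c6.png'
```

```bash
python3 ov.py 0 c6.png
```

```text
[ 0.5559 -0.1947  0.0678] [-0.0174  0.9998 -0.0004  0.0006] [-1.2173 -0.3457 -4.9744]
```

View pics/c6.png

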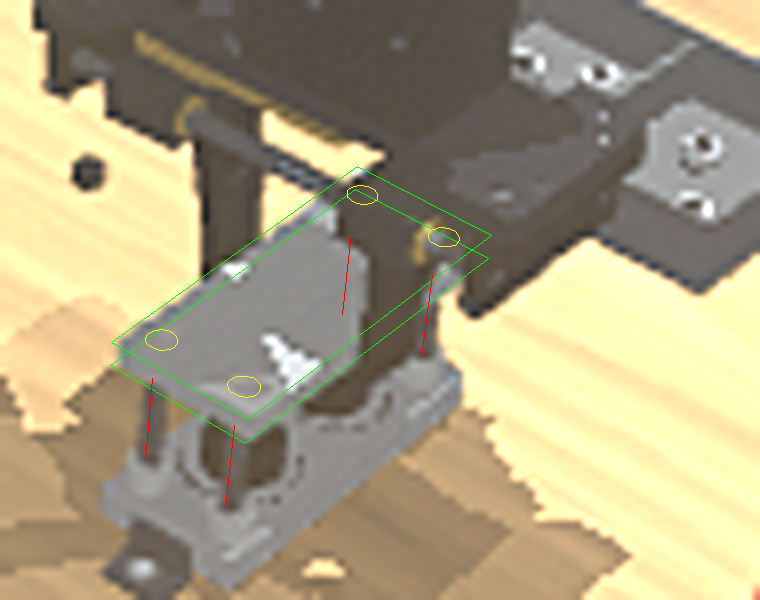

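```bash
cat > ed.py <<'E'
from h import *
from scipy.ndimage import map_coordinates,gaussian_filter
np.set_printoptions(precision=4,suppress=True)
ims=[];ob=[]
for i in range(8):
    q=robot.camera('side'); ims.append(q['pixels'].astype(float).mean(2)); o=robot.get_obs(); ob.append(np.r_[o['position'],o['ft_force']])
t=np.mean(ob,0); print('tcp',t,'sd',np.std(ob,0)[:3])
g=gaussian_filter(np.mean(ims,0),.7)
th=np.arctan2(o['tool_rot'][1],o['tool_rot'][0])*2-np.pi; print('yaw',np.degrees(th))
def score(c,yaw,segs):
    s=0;n=0
    R=np.array([[np.cos(yaw),-np.sin(yaw),0],[np.sin(yaw),np.cos(yaw),0],[0,0,1]])
    for A,B,in_ in segs:
        L=np.linspace(A,B,60)/1e3@R.T+c; P=proj(q,L)
        d=P[-1]-P[0]; nn=np.array([-d[1],d[0]])/np.linalg.norm(d)
        a,b=[map_coordinates(g,[(P+k*nn)[:,1],(P+k*nn)[:,0]],order=1) for k in(.8,-.8)]
        s+=abs((a-b).mean())
    return s
def fit(c,yaw,segs,r=.006):
    k=np.arange(-r,r+1e-9,.0005)
    S=np.array([[score(np.array(c)+[i,j,0],yaw,segs) for j in k] for i in k])
    i,j=np.unravel_index(S.argmax(),S.shape); W=np.where(S>.93*S.max(),S,0)
    X,Y=np.meshgrid(k,k,indexing='ij')
    return c[0]+k[i],c[1]+k[j],c[0]+(W*X).sum()/W.sum(),c[1]+(W*Y).sum()/W.sum(),S.max()
A=np.array
for z0 in (.0095,):
  c=[t[0],t[1],t[2]+z0]
  pl=[(A([-66,-28,-5]),A([-66,26,-5]),0),(A([-66,28,5]),A([-20,28,5]),0),(A([-66,-28,-5]),A([-15,-28,-5]),0),(A([-66,-28,5]),A([-66,28,5]),0)]
  f=fit(c,th,pl); print('plate',f)
jg=[(A([-66,-28,20]),A([10,-28,20]),0),(A([-66,-28,20]),A([-66,28,20]),0),(A([-50,-28,0]),A([50,-28,0]),0)]
f=fit([.5555,-.1925,0],.0345,jg); print('jig',f)
E
python3 ed.py
```

```text
tcp [ 0.5556 -0.1946  0.0673  0.0608  0.0076 -4.5434] sd [0.0001 0.0001 0.0002]
yaw 1.9879487976494576
plate (np.float64(0.557052384936265), np.float64(-0.19507948535326083), np.float64(0.5572469730205942), np.float64(-0.1952102883800354), np.float64(89.92604638777709))
jig (np.float64(0.5535), np.float64(-0.1985), np.float64(0.5532478137653303), np.float64(-0.1983358853854086), np.float64(20.45453227373278))
```

>>> servo_tool --rows '[1,0.001,0.002,0.001,0,1,0,0,0.002,0,1,0,0,0.002,0,1,0,0,0.001,0,1,0,0,0,0]'

```text
time: 13.62
position: [0.5541, -0.1924, 0.0606]
tool_rot: [-0.017, 1.0, 0.0, -0.0]
ft_force: [0.3, 0.5, -4.8]
grip_width: 0.0554
grip_force: 50.0
```

>>> servo_tool --rows '[1,0,0,0.001,0,1,0,0,0.001,0,1,0,0,0,0]'

```text
time: 13.87
position: [0.5543, -0.1925, 0.0589]
tool_rot: [-0.017, 1.0, 0.0, -0.0]
ft_force: [-0.3, 0.5, -4.0]
grip_width: 0.0555
grip_force: 50.0
```

```bash
python3 ed.py | head -3; python3 ov.py 0.0015 c7.png
```

```text
tcp [ 0.5544 -0.1926  0.0591  0.3095  0.1486 -4.1705] sd [0.     0.     0.0001]
yaw 1.9929994755293656
plate (np.float64(0.555908593578059), np.float64(-0.1925627226424843), np.float64(0.5558982147442549), np.float64(-0.19260826259452538), np.float64(85.66457808037153))
[ 0.5544 -0.1926  0.0591] [-0.0174  0.9998 -0.      0.    ] [ 0.1267  0.959  -5.3604]
```

View pics/c7.png

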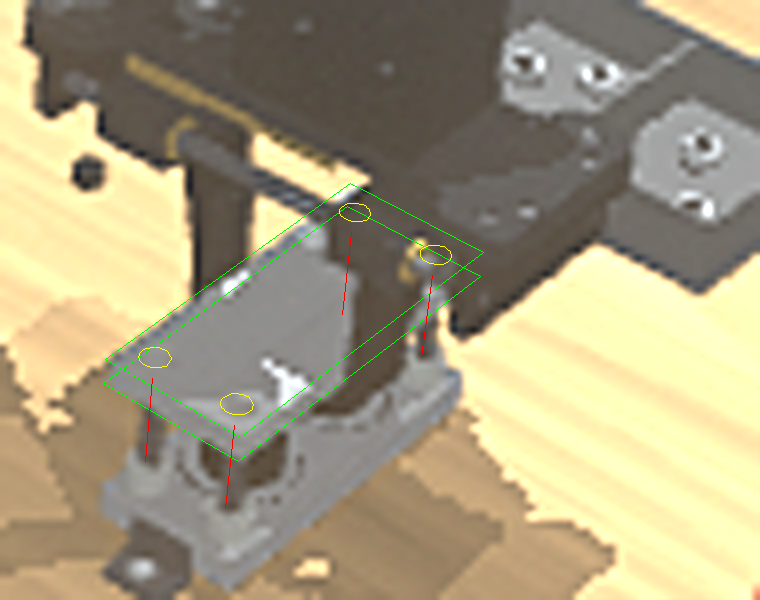

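The overlay fits the plate outline, and the holes at (155,357) and (237,404) stand over the studs. I'll lower gently while watching the force.

>>> servo_tool --rows '[1,0,0,0.001,0,1,0,0,0.001,0,1,0,0,0,0]'

```text
time: 14.57
position: [0.5542, -0.1924, 0.0568]
tool_rot: [-0.017, 1.0, 0.0, -0.0]
ft_force: [0.0, -0.5, -4.2]
grip_width: 0.0552
grip_force: 50.0
```

>>> servo_tool --rows '[1,0,0,0.001,0,1,0,0,0.001,0,1,0,0,0,0]'

```text
time: 14.82
position: [0.5542, -0.1924, 0.0548]
tool_rot: [-0.017, 1.0, 0.0, -0.0]
ft_force: [0.4, -0.8, -5.2]
grip_width: 0.0552
grip_force: 50.0
```

>>> servo_tool --rows '[1,0,0,0.001,0,1,0,0,0.001,0,1,0,0,0,0]'

```text
time: 15.07
position: [0.5543, -0.1924, 0.0529]
tool_rot: [-0.017, 1.0, 0.0, -0.0]
ft_force: [-0.0, 0.5, -5.3]
grip_width: 0.0552
grip_force: 50.0
```

>>> servo_tool --rows '[1,0,0,0.001,0,1,0,0,0.001,0,1,0,0,0,0]'

```text
time: 15.32
position: [0.5543, -0.1924, 0.0509]
tool_rot: [-0.017, 1.0, 0.0, -0.0]
ft_force: [0.2, 1.1, -5.0]
grip_width: 0.0556
grip_force: 50.0
```

>>> servo_tool --rows '[1,0,0,0.002,0,1,0,0,0.002,0,1,0,0,0.002,0,1,0,0,0,0]'

```text
time: 15.65
position: [0.5542, -0.1924, 0.0446]
tool_rot: [-0.017, 1.0, 0.0, -0.0]
ft_force: [0.1, 1.6, -4.0]
grip_width: 0.0551
grip_force: 50.0
```

>>> servo_tool --rows '[1,0,0,0.002,0,1,0,0,0.002,0,1,0,0,0.002,0,1,0,0,0,0]'

```text
time: 15.98
position: [0.5543, -0.1924, 0.0386]
tool_rot: [-0.017, 1.0, 0.0, -0.0]
ft_force: [0.8, 3.0, -5.7]
grip_width: 0.0553
grip_force: 50.0
```

>>> servo_tool --rows '[1,0,0,0.002,0,1,0,0,0.002,0,1,0,0,0.002,0,1,0,0,0,0]'

```text
time: 16.32
position: [0.5543, -0.1924, 0.0326]
tool_rot: [-0.017, 1.0, 0.0, -0.0]
ft_force: [-0.0, 2.8, -3.8]
grip_width: 0.0554
grip_force: 50.0
```

>>> servo_tool --rows '[1,0,0,0.001,0,1,0,0,0.001,0,1,0,0,0.001,0,1,0,0,0,0]'

```text
time: 16.65
position: [0.5543, -0.1924, 0.0299]
tool_rot: [-0.017, 1.0, 0.0, -0.0]
ft_force: [0.0, 2.6, -3.8]
grip_width: 0.0552
grip_force: 50.0
```

>>> servo_tool --rows '[1,0,0,0.0007,0,1,0,0,0.0005,0,1,0,0,0,0]'

```text
time: 16.9
position: [0.5543, -0.1924, 0.0288]
tool_rot: [-0.017, 1.0, 0.0, -0.0]
ft_force: [0.6, 1.8, -3.5]
grip_width: 0.0552
grip_force: 50.0
```

>>> servo_tool --rows '[1,0,0,0.0004,0,1,0,0,0.0003,0,1,0,0,0,0]'

```text
time: 17.15
position: [0.5544, -0.1925, 0.0282]
tool_rot: [-0.017, 1.0, 0.0, -0.0]
ft_force: [1.7, 3.1, -2.6]
grip_width: 0.0554
grip_force: 50.0
```

>>> servo_tool --rows '[1,0,0,0.0003,0,1,0,0,0,0]'

```text
time: 17.32
position: [0.5544, -0.1925, 0.0282]
tool_rot: [-0.017, 1.0, 0.0, 0.0]
ft_force: [-1.5, 3.5, 0.3]
grip_width: 0.0559
grip_force: 50.0
```

The force shows the discs now carry the weight, so I'll release.

>>> servo_tool --rows '[-0.32,0,0,0,0,-0.36,0,0,0,0,-0.45,0,0,0,0,-0.6,0,0,0,0,-0.6,0,0,0,0]' --newtons 10

```text
time: 17.73
position: [0.555, -0.1933, 0.0281]
tool_rot: [-0.017, 1.0, -0.001, 0.001]
ft_force: [-0.1, 0.3, 0.2]
grip_width: 0.0671
grip_force: 0.0
```

>>> servo_tool --rows '[-0.7,0,0,0,0,-0.8,0,0,0,0,-0.8,0,0,0,0]'

```text
time: 17.98
position: [0.5545, -0.1927, 0.0279]
tool_rot: [-0.017, 1.0, -0.0, 0.0]
ft_force: [-0.7, 0.8, 0.5]
grip_width: 0.0765
grip_force: 0.0
```

>>> servo_tool --rows '[-0.8,0,0,-0.01,0,-0.8,0,0,-0.03,0,-0.8,0,0,-0.04,0,-0.8,0,0,-0.04,0,-0.8,0,0.04,-0.02,0]'

```text
time: 18.4
position: [0.5577, -0.1622, 0.1725]
tool_rot: [-0.015, 1.0, -0.005, 0.006]
ft_force: [2.1, -0.2, 0.2]
grip_width: 0.0783
grip_force: 0.0
```

>>> servo_tool --rows '[-0.8,0,0.04,0,0,-0.8,0,0.04,0,0,-0.8,0,0.04,0,0,-0.8,0,0.04,0,0,-0.8,0,0,0,0]'

```text
time: 18.82
position: [0.5455, 0.0114, 0.1673]
tool_rot: [-0.02, 1.0, 0.002, -0.001]
ft_force: [-0.1, -0.3, -0.4]
grip_width: 0.0785
grip_force: 0.0
```

Run:
```python
from h import *
p=robot.camera('top'); q=robot.camera('side')
cv2.imwrite('pics/c8.png',np.hstack([cv2.resize(cv2.cvtColor(a['pixels'],cv2.COLOR_RGB2BGR)[y:y+80,x:x+80],None,fx=5,fy=5,interpolation=cv2.INTER_CUBIC) for a,x,y in((p,335,125),(q,340,180))]))
for a in(p,q): print([(np.round(d['at'],4).tolist(),round(float(d['score']),2)) for d in robot.place_of(a,'top_plate_center')][:2])
```

```text
[([0.5569, -0.1936, 0.0378], 0.9)]
[([0.5546, -0.1907, 0.0334], 0.86)]
```

View pics/c8.png

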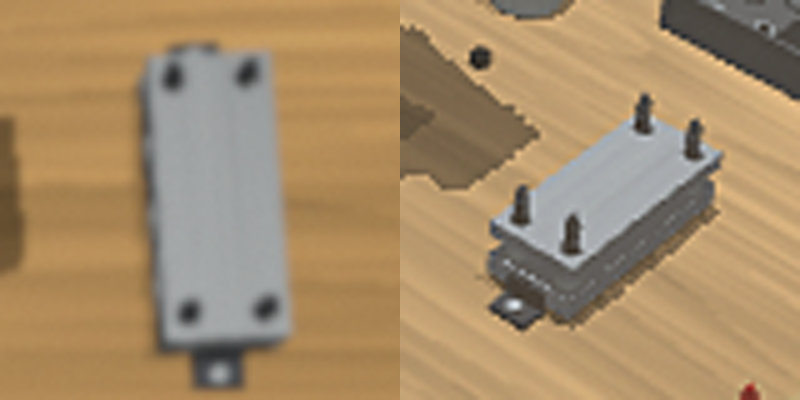

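The plate lies level with all four studs through its holes, at side-crop (521,205), (571,235), (643,115) and (693,140). I'll hand it in.

```bash
python3 -c "
from rig import robot
print(robot.hand_in())"
```

```text
the job is handed in; nothing more can be done
None
```

The job is handed in at about 19 s of the 59 s allowed: in the last pictures the top plate lies level with all four studs through its holes. The loose disc was well inside its circle when last seen, before the plate covered it. The hand-in gave no verdict.

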